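Nest the kidney-shaped bead tray

ROBOT

A 6-joint arm with a two-finger parallel gripper is mounted at the origin on a cart in front of the work surface, level with it; the furniture and walls round the work are solid. World frame = base frame: x ahead of the robot, y to its left, z up, the work surface at z = 0. Lengths are in mm, angles in rad, forces in N, time in s.
With the tool pointing down it reaches from about 400 to 925 mm from the base axis. Payload 12.5 kg.
Tool frame: the origin (TCP) lies at the very end of the fingers, on their centre line; the grasp point (between the pads) lies 19 mm behind it; z points along the fingers, y is the line along which they close (so a half turn about z gives the same grasp; the last joint's range is limited). The gripper opens to 95 mm and grips with 3 to 60 N. Pads are 20 mm wide; open, the fingers measure 119 mm over their backs; the gripper's body (75 mm by 180 mm) begins 59 mm behind the grasp point.
Start: joints at [-0.106, 0.491, 1.559, -0, 1.092, -0.106], TCP at [625.017, 0.021, 214.661] pointing down, gripper open.
Joint ranges: [-3.1, 3.1], [-0.84, 2.19], [0.05, 2.79], [-1.13, 4.28], [0.06, 2.93], [-2.69, 2.69]. Speed limits (rad/s): [2.22, 2.22, 2.79, 3.14, 3.14, 3.14].

INTERFACE

Orientations are given as [roll, pitch, yaw] about the fixed x, y, z axes, in that order (R = Rz(yaw) Ry(pitch) Rx(roll)).
In Python, from cell import * gives the robot as it stands.
- The arm moves only by the tool step_arm, never from a script. Its argument "plan" is a list of rows, each an object of numbers: "x", "y", "z": the shift along the tool's x, y, z in units of 25 mm (1.0 is 25 mm); "rx", "ry", "rz": the turn, a rotation vector about the tool's x, y, z in units of 0.1 rad (1.0 is 0.1 rad). In form: [{"x": .., "y": .., "z": .., "rx": .., "ry": .., "rz": ..}, ...]. A call has exactly 10 rows; each row shifts and turns the commanded pose from where the row before left it, along the tool's axes as they then stand; what a row does not reach is not made up. A row lasts 1/12 s, in which the tool goes at most 41.7 mm and 7.16 degrees, less where a joint would pass 70% of its speed; a pose out of reach is approached as far as the arm can. A call with a number of a shift or a turn outside -1 to 1 is refused whole. A call with a gripper value outside its range is refused whole. "jaw" is the closure, from -1 (fully open) to 1 (shut), so that 0 is half open, set as the call begins (left out, the last holds). The fingers move at their own pace and stop on an object; the grip force is fixed at half the most. Time passes only in rows, so rows that do not move let the fingers close, or fill a call up. It gives the time, the measured TCP pose, the force, the opening and the grip force at its end, in the units of the state.
- state(): the state, without advancing time (a new reading comes with each control period).
- read_camera(name): name is "scene" or "side" or "wrist"; returns a dict with "image" (384x512x3 uint8, red, green, blue), "depth" (384x512 float32, mm along the optical axis (not along the pixel's ray), 0 where there is no reading), "vfov" (degrees; the focal length in pixels is half the picture's height over the tangent of half this angle, whatever the lens; pixels are square), "cx", "cy" (the principal point, pixels), "R" (3x3) and "t" (3): a world point X has camera coordinates R X + t. Camera axes: x right, y down, z forward; pixel columns grow to the right and rows downward; lengths in mm; the calibration is good to about 2 mm. A picture is of the moment at which its call begins.
- job_done(): hands the job in; it is judged then, once.
The state is a dict: "t": time; "joints": joint angles; "qvel": joint speeds; "tau": joint torques, N m; "eef_pos": TCP position; "tcp_rot": TCP orientation; "ft_force": force on the tool from outside, world axes, zero at the start; "moment": the same for the moment, N m; "opening": opening from 0.0 (shut) to 1.0 (fully open); "grip_force": force on a finger pad.
Only numpy, scipy, OpenCV 4.12 (cv2) and the standard library are available. Lean on these libraries where they do the work, as an engineer would, in place of code of your own. Each camera call takes 0.05 s, during which the arm holds its last target. There are 200 camera calls.

TASK

Put the bead-tray set together: lift the kidney-shaped insert tray by its handle, turn it until its outline matches the kidney-shaped outer tray (the one without a handle), and set it down in there so that it lies flat on the outer tray's floor. Leave the oval insert tray where it is, then let go.

Things in the scene. Friction and masses are not known exactly. Their poses are not given: they have to be found in the camera images.
- kidney_handle (a point): Handle-bar centre of the kidney insert (the tray to move): aluminium, 160x93 mm at rim, 26 high, walls flaring 12 mm, 0.14 kg. Wooden bar 12 mm thick (x), 64 long (y), 20 high, on two posts over the balance point; this point is 50 mm above the tray's underside. Grip the bar from above across its 12 mm. x points from hollow to bulging side, y along the length, z up.
- outer_tray: Kidney outer tray, loose, no handle: aluminium, 169x102 mm at rim, 26 high, 3 mm floor. Origin on its underside; axes as the insert's (x from hollow to bulging side). Nested, all axes agree and the insert's handle point is 53 mm straight above this origin, 3 mm free all round (13 mm as its foot enters the mouth); the insert fits only this way round.
- oval_handle (a point): Handle-bar centre of the oval insert tray (straight sides, round ends), 154x78 mm, of the same make, height and handle as the kidney insert. It does not fit the outer tray; leave it alone. y is along its length.

How it is judged:
By the outcome, as a careful person would: the job done as asked, in the order asked, and still so for the second after the job is handed in, with the robot touching nothing.
It also fails if it takes over 38 s, if anything falls off the work surface, if the arm or the gripper's body presses on something with over 40 N, if the wrist force passes 120 N, or if a joint passes its speed limit or range.

## Working session

There is one attempt and no reset: what is moved stays moved. The work goes in short steps, Python scripts to look and compute and a tool call to move; the robot and the scene stay as the last step left them, time stands still between calls to the robot, and variables do not carry over. Pictures are saved under pics/ and viewed, at most 10 in all, crops included, and the job is handed in when it is done.

Besides the shell and the picture viewer there is one more tool, called after "Emit:" by a JSON object that holds its "name" and its "arguments", one argument or row to a line. step_arm: Moves the arm, as the interface text tells. Shifts and turns lie within -1 to 1; 1 stands for 25 mm of shift or 0.1 rad of turn. Its arguments: {"type":"object","properties":{"plan":{"type":"array","items":{"type":"object","properties":{"x":{"type":"number"},"y":{"type":"number"},"z":{"type":"number"},"rx":{"type":"number"},"ry":{"type":"number"},"rz":{"type":"number"}}}},"jaw":{"type":"number"}},"required":["plan"]}

```bash
mkdir -p pics; ls
cat > h.py <<'E'
from cell import *
import numpy as np, cv2
def save(c,f): cv2.imwrite(f,cv2.cvtColor(c["image"],cv2.COLOR_RGB2BGR))
def f_(c): return 192/np.tan(np.radians(c["vfov"])/2)
def pts(c):
    f=f_(c); v,u=np.mgrid[0:384,0:512]; d=c["depth"]
    P=np.stack([(u-c["cx"])/f*d,(v-c["cy"])/f*d,d],-1)
    return (P-c["t"])@np.array(c["R"])   # R^T (P-t)
def ray(c,u,v,z):
    f=f_(c);R=np.array(c["R"]);o=-R.T@c["t"];d=R.T@np.array([(u-c["cx"])/f,(v-c["cy"])/f,1]);return o+d*(z-o[2])/d[2]
E
python3 - <<'E'
from h import *
ims=[]
for n in ["scene","side","wrist"]:
    c=read_camera(n); np.savez("pics/"+n+".npz",**c); save(c,f"pics/{n}0.png"); R=np.array(c["R"]); print(n,c["vfov"],-R.T@c["t"],R[2], (c["depth"]>0).mean())
E
```

```text
pics
scene 54.4506188915163 [ 107.26626269 -713.08817455  568.62103799] [ 0.4362354   0.74462401 -0.50520666] 0.9701690673828125
side 52.02048553271843 [  87.93149741 -773.67287571  573.0279412 ] [ 0.42534671  0.7631466  -0.48650535] 0.9613850911458334
wrist 62.55993693608297 [623.73550126  70.37388393 384.31803425] [-1.89544460e-04 -2.50971276e-01 -9.67994516e-01] 0.9961751302083334
```

View pics/scene0.png

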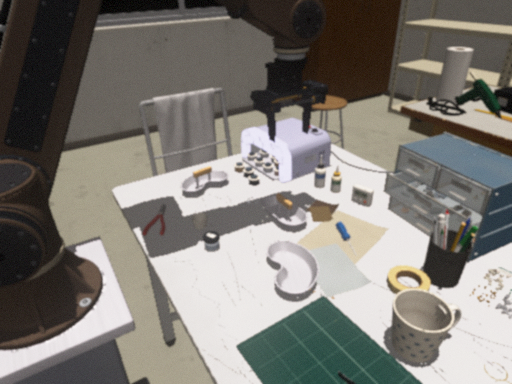

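View pics/wrist0.png

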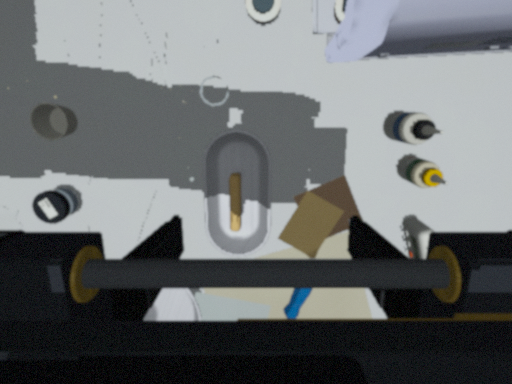

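The scene picture shows the kidney insert at about (205,181), the outer tray at (292,270) and the oval at (289,212). The wrist view shows only the oval, at (237,190).

Run:
```python
from h import *
out=[]
for n in ["scene","side"]:
    c=dict(np.load(f"pics/{n}.npz")); P=pts(c); 
    # top-down of rectified points coloured with height
    x,y,z=P[...,0],P[...,1],P[...,2]
    m=(c["depth"]>0)&(x>350)&(x<850)&(y>-400)&(y<400)&(z>-10)&(z<80)
    T=np.zeros((500,800,3),np.uint8)
    r=(850-x[m]).astype(int); q=(400-y[m]).astype(int)
    rr=np.clip(r,0,499);qq=np.clip(q,0,799)
    zz=np.clip((z[m]+5)*4,0,255).astype(np.uint8)
    T[rr,qq]=cv2.applyColorMap(zz,cv2.COLORMAP_JET)[:,0]
    T=cv2.dilate(T,np.ones((3,3)))
    cv2.imwrite(f"pics/top_{n}.png",T)
    hsv=cv2.cvtColor(c["image"],cv2.COLOR_RGB2HSV)
    w=(hsv[...,0]<22)&(hsv[...,1]>90)&m&(z>35)&(z<75)
    k,l,s,ce=cv2.connectedComponentsWithStats(w.astype(np.uint8))
    for i in range(1,k):
        if s[i][4]>10:
            a=P[l==i]; print(n,ce[i],s[i][4],np.median(a,0),a.min(0),a.max(0))
```

```text
scene [201.80769231 171.35897436] 78 [477.24596898 240.7649095   54.3394425 ] [451.83877054 232.90453147  45.12784416] [507.65760954 247.35116099  61.03170214]
scene [336.5        173.36363636] 22 [795.90443842  -5.08332651  61.30677282] [790.61245202 -10.04555459  56.52753989] [803.48542545   4.37586755  64.54488186]
scene [278.90909091 196.27272727] 11 [587.30378564 -14.27143124  57.50897526] [583.67999379 -20.62652053  51.00290274] [590.64847396  -7.18807804  60.54976569]
scene [286.68333333 202.35      ] 60 [587.56364881 -50.66121425  57.21232646] [583.88371876 -63.13600603  48.28942321] [595.81094679 -27.53626759  61.36732533]
side [202.96330275 168.33944954] 109 [476.81664428 241.00436564  55.17614912] [448.8354356  230.97295031  46.18310889] [508.56311569 249.78990088  62.84458622]
side [337.88888889 176.37037037] 27 [795.45253385  -4.28434451  62.05979112] [788.21780848 -11.00772871  55.30828485] [806.89338765   9.24650201  66.00728401]
side [283.03278689 200.51639344] 122 [585.57332692 -37.32317364  57.17897602] [581.31476589 -64.79264194  44.15832267] [ 5.95531282e+02 -4.86183320e-01  6.25154926e+01]
```

View pics/top_scene.png

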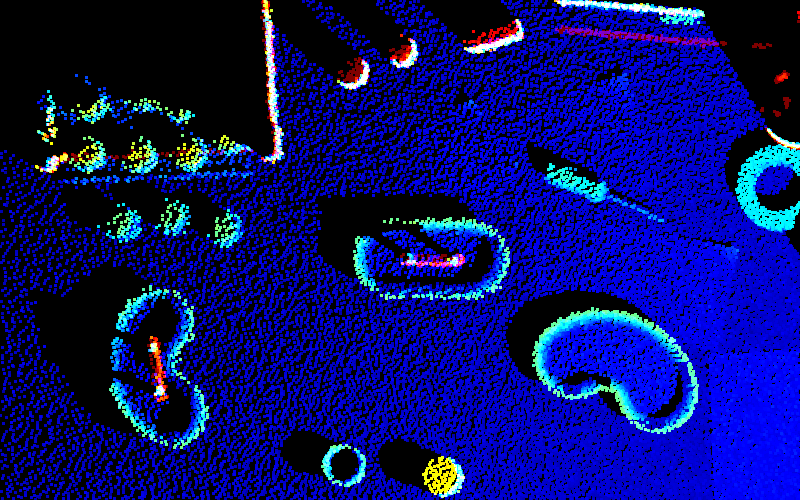

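The height map, at 1 mm per pixel, shows the kidney insert at (160,367) with its hollow to the right. The outer tray is at (615,370) with its hollow to the lower left, and the oval is at (432,260).

```bash
cat >> h.py <<'E'
def rect(a):
    """minAreaRect of xy points -> centre, size, long-axis angle (deg, mod 180)"""
    (cx,cy),(w,h),an=cv2.minAreaRect(np.float32(a[:,:2]))
    if w<h: w,h,an=h,w,an+90
    return np.round([cx,cy,w,h,an%180],1)
def rim(P,ok,c,lo=20,hi=31,r=115):
    m=ok&(P[...,2]>lo)&(P[...,2]<hi)&(np.hypot(P[...,0]-c[0],P[...,1]-c[1])<r)
    k,l,s,_=cv2.connectedComponentsWithStats(cv2.dilate(m.astype(np.uint8),np.ones((3,3))))
    return P[m&(l==1+np.argmax(s[1:,4]))]
def bar(c,P,xy,r=60,lo=44):
    h=cv2.cvtColor(c["image"],cv2.COLOR_RGB2HSV)
    m=(h[...,0]<22)&(h[...,1]>90)&(P[...,2]>lo)&(P[...,2]<70)&(np.hypot(P[...,0]-xy[0],P[...,1]-xy[1])<r)
    return P[m]
E
python3 - <<'E'
from h import *
for n in ["scene","side"]:
    c=dict(np.load(f"pics/{n}.npz")); P=pts(c); ok=c["depth"]>0
    for nm,xy in (("insert",(478,241)),("outer",(475,-215))):
        m=rim(P,ok,xy); print(n,nm,rect(m),len(m),m[:,:2].mean(0),np.percentile(m[:,2],95))
    b=bar(c,P,(478,241)); print("bar",rect(b),np.median(b,0),np.percentile(b[:,2],[5,95]))
s=state(); print(s["tcp_rot"],s["opening"])
E
```

```text
scene insert [481.4 245.6 163.7  93.6   8.4] 187 [482.47678104 236.00174593] 26.95715236286398
scene outer [ 485.8 -219.8  171.2  103.6   68. ] 496 [ 484.5956408  -215.48233071] 27.040978635509326
bar [479.8 240.3  56.2  11.4   3.9] [477.24596898 240.7649095   54.3394425 ] [47.35237348 59.43994168]
side insert [479.6 244.7 159.5  93.7   8. ] 216 [480.58753427 236.84812319] 28.332037520718274
side outer [ 484.3 -220.1  171.8  103.2   67.8] 515 [ 483.26119045 -215.49506381] 27.9870823855482
bar [478.5 242.9  59.8  14.4   9.7] [476.81664428 241.00436564  55.17614912] [47.13858486 61.80027439]
[-3.14077887e+00 -8.61576686e-05  1.57084535e+00] 0.9986888254984765
```

Emit:
{"name": "step_arm", "arguments": {
  "plan": [
    {"x":0.96,"y":-0.58},
    {"x":0.96,"y":-0.58},
    {"x":0.96,"y":-0.58},
    {"x":0.96,"y":-0.58},
    {"x":0.96,"y":-0.58},
    {"x":0.96,"y":-0.58},
    {"x":0.96,"y":-0.58},
    {"x":0.96,"y":-0.58},
    {"x":0.96,"y":-0.58},
    {"x":0.96,"y":-0.58}
  ],
  "jaw": -1
}}

```text
schema error: expected keys x, y, z, rx, ry, rz
```

Emit:
{"name": "step_arm", "arguments": {
  "plan": [
    {"rz":-1},
    {"rz":-1},
    {"rz":-1},
    {"rz":-1},
    {"rz":-1},
    {"rz":-1},
    {"rz":-1},
    {"rz":-1},
    {"rz":-1},
    {"rz":-1}
  ]
}}

```text
schema error: expected keys x, y, z, rx, ry, rz
```

Emit:
{"name": "step_arm", "arguments": {
  "plan": [
    {"rz":-1,"z":0.5},
    {"rz":-1,"z":0.5},
    {"rz":-1,"z":0.5},
    {"rz":-1,"z":0.5},
    {"rz":-1,"z":0.5},
    {"rz":-1,"z":0.5},
    {"rz":-1,"z":0.5},
    {"rz":-0.1},
    {},
    {}
  ]
}}

```text
schema error: expected keys x, y, z, rx, ry, rz
```

Run:
```python
from h import *
s=state(); print(s["t"],s["eef_pos"],s["tcp_rot"],s["joints"])
for n in ["scene","side","wrist"]:
    c=read_camera(n); P=pts(c); ok=c["depth"]>0
    save(c,f"pics/{n}1.png")
    b=bar(c,P,(478,241)); 
    if len(b)>20: print(n,"bar",rect(b),np.median(b,0),len(b),np.percentile(b[:,2],[5,95]))
```

```text
0.15 [6.24823973e+02 7.29317108e-02 2.14213783e+02] [-3.14077887e+00 -8.61576686e-05  1.57084535e+00] [-1.05549462e-01  4.91397886e-01  1.55929967e+00 -1.09423365e-07
  1.09171343e+00 -1.05598469e-01]
scene bar [479.8 241.   58.4   8.1   7.2] [477.9821555  240.16553002  53.77454754] 78 [46.99582123 59.81819323]
side bar [478.3 242.5  61.7  12.7   9. ] [476.88340367 240.61716512  55.75304501] 110 [46.2399108  61.71161383]
```

View pics/wrist1.png

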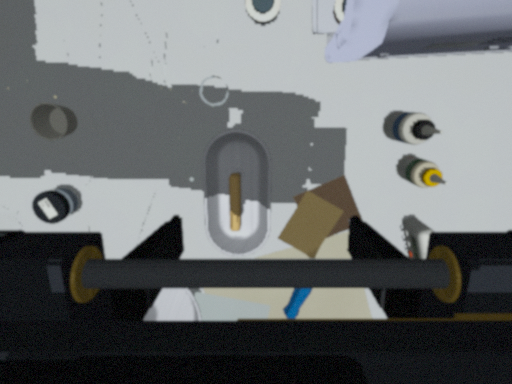

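All six keys are required, so the arm has not moved; the picture is the same as before, with the oval at (237,190).

Emit:
{"name": "step_arm", "arguments": {
  "plan": [
    {"x":0.96,"y":-0.58,"z":0,"rx":0,"ry":0,"rz":0},
    {"x":0.96,"y":-0.58,"z":0,"rx":0,"ry":0,"rz":0},
    {"x":0.96,"y":-0.58,"z":0,"rx":0,"ry":0,"rz":0},
    {"x":0.96,"y":-0.58,"z":0,"rx":0,"ry":0,"rz":0},
    {"x":0.96,"y":-0.58,"z":0,"rx":0,"ry":0,"rz":0},
    {"x":0.96,"y":-0.58,"z":0,"rx":0,"ry":0,"rz":0},
    {"x":0.96,"y":-0.58,"z":0,"rx":0,"ry":0,"rz":0},
    {"x":0.96,"y":-0.58,"z":0,"rx":0,"ry":0,"rz":0},
    {"x":0.96,"y":-0.58,"z":0,"rx":0,"ry":0,"rz":0},
    {"x":0.96,"y":-0.58,"z":0,"rx":0,"ry":0,"rz":0}
  ],
  "jaw": -1
}}

```text
t: 1.13
eef_pos: [479.2, 241.1, 214.7]
tcp_rot: [3.141, -0.0, 1.571]
ft_force: [-0.5, 0.4, -0.2]
opening: 0.996
grip_force: 0.0
```

Emit:
{"name": "step_arm", "arguments": {
  "plan": [
    {"x":0,"y":0,"z":0,"rx":0,"ry":0,"rz":-1},
    {"x":0,"y":0,"z":0,"rx":0,"ry":0,"rz":-1},
    {"x":0,"y":0,"z":0,"rx":0,"ry":0,"rz":-1},
    {"x":0,"y":0,"z":0,"rx":0,"ry":0,"rz":-1},
    {"x":0,"y":0,"z":0,"rx":0,"ry":0,"rz":-1},
    {"x":0,"y":0,"z":0,"rx":0,"ry":0,"rz":-1},
    {"x":0,"y":0,"z":0,"rx":0,"ry":0,"rz":-1},
    {"x":0,"y":0,"z":0,"rx":0,"ry":0,"rz":-1},
    {"x":0,"y":0,"z":0,"rx":0,"ry":0,"rz":-1},
    {"x":0,"y":0,"z":0,"rx":0,"ry":0,"rz":-1}
  ]
}}

```text
t: 1.97
eef_pos: [480.0, 240.0, 214.6]
tcp_rot: [3.142, 0.0, 2.576]
ft_force: [-0.4, 0.9, 0.5]
opening: 0.999
grip_force: 0.0
```

Emit:
{"name": "step_arm", "arguments": {
  "plan": [
    {"x":0,"y":0,"z":0.5,"rx":0,"ry":0,"rz":-1},
    {"x":0,"y":0,"z":0.5,"rx":0,"ry":0,"rz":-1},
    {"x":0,"y":0,"z":0.5,"rx":0,"ry":0,"rz":-1},
    {"x":0,"y":0,"z":0.5,"rx":0,"ry":0,"rz":-1},
    {"x":0,"y":0,"z":0.5,"rx":0,"ry":0,"rz":-1},
    {"x":0,"y":0,"z":0.5,"rx":0,"ry":0,"rz":-1},
    {"x":0,"y":0,"z":0.5,"rx":0,"ry":0,"rz":-1},
    {"x":0,"y":0,"z":0,"rx":0,"ry":0,"rz":-0.1},
    {"x":0,"y":0,"z":0,"rx":0,"ry":0,"rz":0},
    {"x":0,"y":0,"z":0,"rx":0,"ry":0,"rz":0}
  ]
}}

```text
t: 2.8
eef_pos: [480.3, 240.1, 127.8]
tcp_rot: [3.141, 0.001, -3.005]
ft_force: [-0.4, 1.1, -0.3]
opening: 1.002
grip_force: 0.0
```

Run:
```python
from h import *
s=state(); print(s["t"],s["eef_pos"],s["tcp_rot"],s["joints"])
for n in ["scene","side","wrist"]:
    c=read_camera(n); P=pts(c); ok=c["depth"]>0
    save(c,f"pics/{n}2.png")
    b=bar(c,P,(478,241)); 
    if len(b)>20: print(n,"bar",rect(b),np.median(b,0),len(b),np.percentile(b[:,2],[5,95]))
```

```text
2.8 [480.31235085 240.12643403 127.77063611] [ 3.14148478e+00  7.55924615e-04 -3.00545584e+00] [ 3.40591757e-01  4.76804325e-01  1.86914569e+00 -6.70407880e-05
  7.94880553e-01 -1.36629449e+00]
scene bar [478.1 239.3  55.5   7.6  11.3] [477.49567162 239.59392041  52.83121945] 65 [45.99720518 57.88998408]
side bar [478.9 242.   61.1  11.9   5.5] [477.0648532  240.72239231  54.70407706] 108 [46.33692888 61.4776638 ]
wrist bar [478.4 246.   61.4  10.2   8.6] [477.07290507 245.87691628  59.68217593] 888 [57.90485535 60.94396038]
```

View pics/wrist2.png

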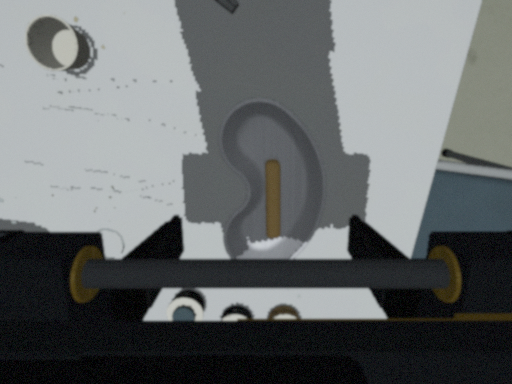

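The wrist picture shows the kidney insert's bar at (273,198), nearly in line between the fingers. The gripper is correctly oriented, so I centre it and descend half open.

Emit:
{"name": "step_arm", "arguments": {
  "plan": [
    {"x":0.05,"y":0.16,"z":0,"rx":0,"ry":0,"rz":-0.1},
    {"x":0,"y":0,"z":0.5,"rx":0,"ry":0,"rz":0},
    {"x":0,"y":0,"z":0.5,"rx":0,"ry":0,"rz":0},
    {"x":0,"y":0,"z":0.5,"rx":0,"ry":0,"rz":0},
    {"x":0,"y":0,"z":0.5,"rx":0,"ry":0,"rz":0},
    {"x":0,"y":0,"z":0.5,"rx":0,"ry":0,"rz":0},
    {"x":0,"y":0,"z":0.5,"rx":0,"ry":0,"rz":0},
    {"x":0,"y":0,"z":0.4,"rx":0,"ry":0,"rz":0},
    {"x":0,"y":0,"z":0.3,"rx":0,"ry":0,"rz":0},
    {"x":0,"y":0,"z":0.1,"rx":0,"ry":0,"rz":0}
  ],
  "jaw": 0
}}

```text
t: 3.78
eef_pos: [477.9, 243.8, 31.3]
tcp_rot: [-3.141, -0.001, -2.992]
ft_force: [0.4, -0.6, -0.4]
opening: 0.501
grip_force: 0.0
```

Emit:
{"name": "step_arm", "arguments": {
  "plan": [
    {"x":0,"y":0,"z":0,"rx":0,"ry":0,"rz":0},
    {"x":0,"y":0,"z":0,"rx":0,"ry":0,"rz":0},
    {"x":0,"y":0,"z":0,"rx":0,"ry":0,"rz":0},
    {"x":0,"y":0,"z":0,"rx":0,"ry":0,"rz":0},
    {"x":0,"y":0,"z":0,"rx":0,"ry":0,"rz":0},
    {"x":0,"y":0,"z":0,"rx":0,"ry":0,"rz":0},
    {"x":0,"y":0,"z":0,"rx":0,"ry":0,"rz":0},
    {"x":0,"y":0,"z":0,"rx":0,"ry":0,"rz":0},
    {"x":0,"y":0,"z":0,"rx":0,"ry":0,"rz":0},
    {"x":0,"y":0,"z":0,"rx":0,"ry":0,"rz":0}
  ],
  "jaw": 1
}}

```text
t: 4.62
eef_pos: [478.4, 243.9, 32.4]
tcp_rot: [3.141, 0.001, -2.992]
ft_force: [-0.7, 0.3, 5.3]
opening: 0.126
grip_force: 30.0
```

Emit:
{"name": "step_arm", "arguments": {
  "plan": [
    {"x":0,"y":0,"z":-0.5,"rx":0,"ry":0,"rz":0},
    {"x":0,"y":0,"z":-0.7,"rx":0,"ry":0,"rz":0},
    {"x":0,"y":0,"z":-0.35,"rx":0,"ry":0,"rz":0.5},
    {"x":0,"y":0,"z":-0.35,"rx":0,"ry":0,"rz":1},
    {"x":0,"y":0,"z":-0.35,"rx":0,"ry":0,"rz":1},
    {"x":0,"y":0,"z":-0.35,"rx":0,"ry":0,"rz":1},
    {"x":0,"y":0,"z":-0.35,"rx":0,"ry":0,"rz":1},
    {"x":0,"y":0,"z":-0.35,"rx":0,"ry":0,"rz":1},
    {"x":0,"y":0,"z":-0.35,"rx":0,"ry":0,"rz":1},
    {"x":0,"y":0,"z":-0.35,"rx":0,"ry":0,"rz":1}
  ]
}}

```text
t: 5.45
eef_pos: [477.9, 243.6, 132.2]
tcp_rot: [-3.141, -0.0, 2.536]
ft_force: [-0.1, 0.5, -1.0]
opening: 0.126
grip_force: 30.0
```

Emit:
{"name": "step_arm", "arguments": {
  "plan": [
    {"x":0,"y":0,"z":0,"rx":0,"ry":0,"rz":1},
    {"x":0,"y":0,"z":0,"rx":0,"ry":0,"rz":1},
    {"x":0,"y":0,"z":0,"rx":0,"ry":0,"rz":1},
    {"x":0,"y":0,"z":0,"rx":0,"ry":0,"rz":1},
    {"x":0,"y":0,"z":0,"rx":0,"ry":0,"rz":1},
    {"x":0,"y":0,"z":0,"rx":0,"ry":0,"rz":1},
    {"x":0,"y":0,"z":0,"rx":0,"ry":0,"rz":1},
    {"x":0,"y":0,"z":0,"rx":0,"ry":0,"rz":1},
    {"x":0,"y":0,"z":0,"rx":0,"ry":0,"rz":1},
    {"x":0,"y":0,"z":0,"rx":0,"ry":0,"rz":1}
  ]
}}

```text
t: 6.28
eef_pos: [477.9, 243.6, 131.7]
tcp_rot: [-3.141, 0.001, 1.536]
ft_force: [-0.5, -0.4, -1.6]
opening: 0.126
grip_force: 30.0
```

Run:
```python
from h import *
s=state(); print(s["t"],s["eef_pos"],s["tcp_rot"],s["ft_force"],s["opening"],s["grip_force"])
c=read_camera("wrist"); save(c,"pics/wrist3.png")
P=pts(c);print("wrist bar",rect(bar(c,P,(478,244),70,140)) if len(bar(c,P,(478,244),70,140)) else 0)
```

```text
6.2833 [477.9265363  243.61775831 131.74676781] [-3.14077142e+00  5.07505264e-04  1.53588438e+00] [-0.51048291 -0.3550974  -1.64780287] 0.12639051181871427 29.99720871448517
wrist bar 0
```

Emit:
{"name": "step_arm", "arguments": {
  "plan": [
    {"x":0,"y":0,"z":0,"rx":0,"ry":0,"rz":0.9},
    {"x":0,"y":0,"z":0,"rx":0,"ry":0,"rz":0.9},
    {"x":0,"y":0,"z":0,"rx":0,"ry":0,"rz":0.9},
    {"x":0,"y":0,"z":0,"rx":0,"ry":0,"rz":0.8},
    {"x":-0.5,"y":0.2,"z":0,"rx":0,"ry":0,"rz":0},
    {"x":-1,"y":0.42,"z":0,"rx":0,"ry":0,"rz":0},
    {"x":-1,"y":0.42,"z":0,"rx":0,"ry":0,"rz":0},
    {"x":-1,"y":0.42,"z":0,"rx":0,"ry":0,"rz":0},
    {"x":-1,"y":0.42,"z":0,"rx":0,"ry":0,"rz":0},
    {"x":-1,"y":0.42,"z":0,"rx":0,"ry":0,"rz":0}
  ]
}}

```text
t: 7.17
eef_pos: [480.0, 93.0, 132.0]
tcp_rot: [-3.141, 0.0, 1.195]
ft_force: [0.8, -0.0, -1.7]
opening: 0.126
grip_force: 30.0
```

Emit:
{"name": "step_arm", "arguments": {
  "plan": [
    {"x":-1,"y":0.42,"z":0,"rx":0,"ry":0,"rz":0},
    {"x":-1,"y":0.42,"z":0,"rx":0,"ry":0,"rz":0},
    {"x":-1,"y":0.42,"z":0,"rx":0,"ry":0,"rz":0},
    {"x":-1,"y":0.42,"z":0,"rx":0,"ry":0,"rz":0},
    {"x":-1,"y":0.42,"z":0,"rx":0,"ry":0,"rz":0},
    {"x":-1,"y":0.42,"z":0,"rx":0,"ry":0,"rz":0},
    {"x":-1,"y":0.42,"z":0,"rx":0,"ry":0,"rz":0},
    {"x":-1,"y":0.42,"z":0,"rx":0,"ry":0,"rz":0},
    {"x":-1,"y":0.42,"z":0,"rx":0,"ry":0,"rz":0},
    {"x":-1,"y":0.42,"z":0,"rx":0,"ry":0,"rz":0}
  ]
}}

```text
t: 8.0
eef_pos: [484.6, -178.1, 132.0]
tcp_rot: [-3.141, 0.0, 1.195]
ft_force: [1.6, -0.4, -1.6]
opening: 0.127
grip_force: 30.0
```

Emit:
{"name": "step_arm", "arguments": {
  "plan": [
    {"x":-0.8,"y":0.4,"z":0,"rx":0,"ry":0,"rz":0},
    {"x":-0.6,"y":0.3,"z":0,"rx":0,"ry":0,"rz":0},
    {"x":-0.2,"y":0,"z":0,"rx":0,"ry":0,"rz":0},
    {"x":0,"y":0,"z":0,"rx":0,"ry":0,"rz":0},
    {"x":0,"y":0,"z":0,"rx":0,"ry":0,"rz":0},
    {"x":0,"y":0,"z":0,"rx":0,"ry":0,"rz":0},
    {"x":0,"y":0,"z":0,"rx":0,"ry":0,"rz":0},
    {"x":0,"y":0,"z":0,"rx":0,"ry":0,"rz":0},
    {"x":0,"y":0,"z":0,"rx":0,"ry":0,"rz":0},
    {"x":0,"y":0,"z":0,"rx":0,"ry":0,"rz":0}
  ]
}}

```text
t: 8.83
eef_pos: [486.9, -219.6, 132.2]
tcp_rot: [3.141, -0.0, 1.192]
ft_force: [0.1, -0.3, -2.0]
opening: 0.126
grip_force: 30.0
```

Run:
```python
from h import *
s=state(); print(s["t"],s["eef_pos"],s["tcp_rot"])
for n in ["scene","side"]:
    c=read_camera(n); P=pts(c); ok=c["depth"]>0; save(c,f"pics/{n}4.png"); np.savez(f"pics/{n}4.npz",**c)
    for nm,lo,hi in (("outer",20,31),("insert",118,132)):
        m=rim(P,ok,(483,-219),lo,hi); print(n,nm,rect(m),len(m),m[:,:2].mean(0),np.percentile(m[:,2],[5,95]))
    b=bar(c,P,(483,-219),60,138)
```

```text
8.8333 [ 486.8859916  -219.58637851  132.2145015 ] [ 3.14147637e+00 -1.29634394e-05  1.19155434e+00]
scene outer [ 485.2 -221.1  168.7  103.6   68.3] 377 [ 471.02419361 -230.8062467 ] [20.77452789 27.35060372]
scene insert [ 486.3 -223.7  162.    93.9   67.9] 490 [ 479.01079899 -225.43736988] [118.71954726 126.77488671]
side outer [ 483.7 -221.6  168.3  103.3   68.1] 393 [ 472.43118721 -230.47584777] [20.68174416 28.32605721]
side insert [ 484.8 -224.5  160.    94.4   68.3] 515 [ 478.40243217 -226.24988017] [118.51383681 127.66434045]
```

View pics/side4.png

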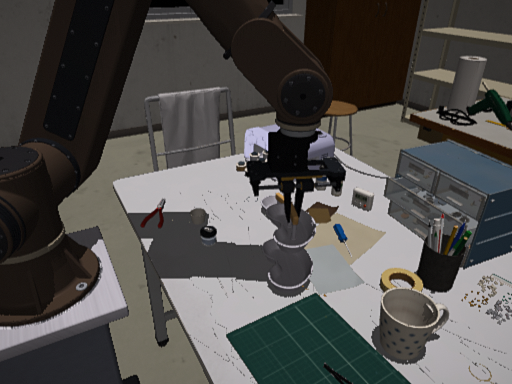

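The side picture shows the held insert at (295,222) above the outer tray at (292,262), turned to match. I apply a small shift and come lower to check.

Emit:
{"name": "step_arm", "arguments": {
  "plan": [
    {"x":0.12,"y":-0.08,"z":0.2,"rx":0,"ry":0,"rz":0},
    {"x":0,"y":0,"z":0.5,"rx":0,"ry":0,"rz":0},
    {"x":0,"y":0,"z":0.5,"rx":0,"ry":0,"rz":0},
    {"x":0,"y":0,"z":0.5,"rx":0,"ry":0,"rz":0},
    {"x":0,"y":0,"z":0.4,"rx":0,"ry":0,"rz":0},
    {"x":0,"y":0,"z":0.2,"rx":0,"ry":0,"rz":0},
    {"x":0,"y":0,"z":0.1,"rx":0,"ry":0,"rz":0},
    {"x":0,"y":0,"z":0,"rx":0,"ry":0,"rz":0},
    {"x":0,"y":0,"z":0,"rx":0,"ry":0,"rz":0},
    {"x":0,"y":0,"z":0,"rx":0,"ry":0,"rz":0}
  ]
}}

```text
t: 9.77
eef_pos: [486.3, -216.6, 72.7]
tcp_rot: [3.141, 0.0, 1.191]
ft_force: [-0.1, 0.7, -1.8]
opening: 0.124
grip_force: 30.0
```

Run:
```python
from h import *
s=state(); print(s["t"],s["eef_pos"],s["tcp_rot"],s["ft_force"])
ims=[]
for n in ["scene","side","wrist"]:
    c=read_camera(n); P=pts(c); ok=c["depth"]>0
    if n!="wrist": ims.append(cv2.resize(c["image"][200:320,210:360],None,fx=2.6,fy=2.6,interpolation=cv2.INTER_CUBIC))
    else: save(c,"pics/wrist5.png")
    if n=="wrist": continue
    z=s["eef_pos"][2]-32.4+26
    m=rim(P,ok,(483,-219),z-6,z+5); print(n,rect(m),len(m),np.percentile(m[:,2],[5,95]))
    # rectified colour masks: near-side outer rim now
    m=rim(P,ok,(483,-219),20,31); print(n,"outer",rect(m),len(m))
cv2.imwrite("pics/near5.png",np.hstack(ims)[...,::-1])
```

```text
9.7667 [ 486.33375192 -216.56199178   72.66810325] [3.14058433e+00 1.17346996e-04 1.19080146e+00] [-0.13653209  0.74684676 -1.7878027 ]
scene [ 485.9 -220.   161.8   93.1   68.7] 399 [60.83921793 67.42986188]
scene outer [ 469.1 -264.8  104.6   72.9  162.7] 202
side [ 484.4 -220.   161.3   93.2   68.2] 425 [60.84288304 68.29893098]
side outer [ 470.5 -264.3  109.8   74.2  168.3] 215
```

View pics/near5.png

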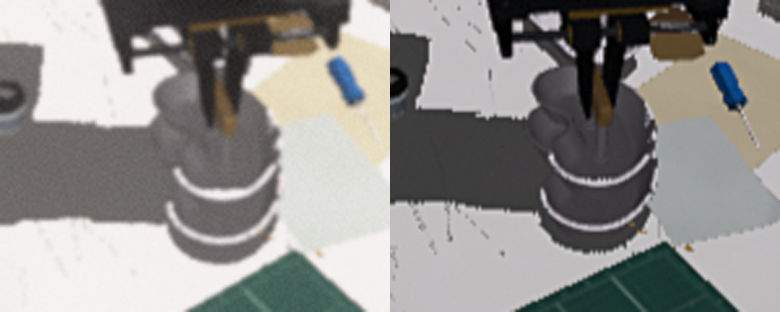

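The two views show the insert centred over the outer tray: the rims are in line at about (228,185) and (223,230). The measured centres agree to 0.2 mm, so I lower it.

Emit:
{"name": "step_arm", "arguments": {
  "plan": [
    {"x":0,"y":0,"z":0.2,"rx":0,"ry":0,"rz":0},
    {"x":0,"y":0,"z":0.2,"rx":0,"ry":0,"rz":0},
    {"x":0,"y":0,"z":0.2,"rx":0,"ry":0,"rz":0},
    {"x":0,"y":0,"z":0.2,"rx":0,"ry":0,"rz":0},
    {"x":0,"y":0,"z":0.2,"rx":0,"ry":0,"rz":0},
    {"x":0,"y":0,"z":0.15,"rx":0,"ry":0,"rz":0},
    {"x":0,"y":0,"z":0.1,"rx":0,"ry":0,"rz":0},
    {"x":0,"y":0,"z":0.1,"rx":0,"ry":0,"rz":0},
    {"x":0,"y":0,"z":0.05,"rx":0,"ry":0,"rz":0},
    {"x":0,"y":0,"z":0,"rx":0,"ry":0,"rz":0}
  ]
}}

```text
t: 10.75
eef_pos: [486.0, -216.4, 36.9]
tcp_rot: [-3.141, -0.0, 1.191]
ft_force: [-0.9, -0.3, -1.5]
opening: 0.124
grip_force: 30.0
```

Emit:
{"name": "step_arm", "arguments": {
  "plan": [
    {"x":0,"y":0,"z":0.02,"rx":0,"ry":0,"rz":0},
    {"x":0,"y":0,"z":0.02,"rx":0,"ry":0,"rz":0},
    {"x":0,"y":0,"z":0.02,"rx":0,"ry":0,"rz":0},
    {"x":0,"y":0,"z":0.01,"rx":0,"ry":0,"rz":0},
    {"x":0,"y":0,"z":0,"rx":0,"ry":0,"rz":0},
    {"x":0,"y":0,"z":0,"rx":0,"ry":0,"rz":0},
    {"x":0,"y":0,"z":0,"rx":0,"ry":0,"rz":0},
    {"x":0,"y":0,"z":0,"rx":0,"ry":0,"rz":0},
    {"x":0,"y":0,"z":0,"rx":0,"ry":0,"rz":0},
    {"x":0,"y":0,"z":0,"rx":0,"ry":0,"rz":0}
  ]
}}

```text
t: 11.58
eef_pos: [486.1, -216.4, 35.5]
tcp_rot: [3.141, -0.0, 1.191]
ft_force: [-0.1, -0.2, -0.4]
opening: 0.122
grip_force: 30.0
```

```bash
cat > chk.py <<'E'
from h import *
s=state(); print(s["t"],s["eef_pos"],s["tcp_rot"],s["ft_force"],s["moment"])
ims=[]
for n in ["scene","side"]:
    c=read_camera(n); P=pts(c); ok=c["depth"]>0
    m=rim(P,ok,(483,-219),20,36); print(n,rect(m),len(m),np.percentile(m[:,2],[5,50,95,99]))
    b=bar(c,P,(486,-217)); print("bar",len(b),np.percentile(b[:,2],[5,95]) if len(b) else 0, rect(b) if len(b)>5 else 0)
    ims.append(cv2.resize(c["image"][200:320,210:360],None,fx=2.6,fy=2.6,interpolation=cv2.INTER_CUBIC))
cv2.imwrite("pics/chk%d.png"%(s["t"]*100),np.hstack(ims)[...,::-1])
E
python3 chk.py; ls pics/chk*
```

```text
11.5833 [ 486.14975186 -216.44415451   35.45571411] [ 3.14133656e+00 -2.16982686e-05  1.19078168e+00] [-0.11752566 -0.19268176 -0.37760273] [ 0.01014409 -0.06079642  0.07037205]
scene [ 485.3 -220.7  172.   103.5   67.9] 746 [21.16907226 26.3269987  29.8281008  30.49670529]
bar 97 [50.67495193 64.36567328] [ 481.8 -228.9   47.8   12.    65.3]
side [ 484.4 -219.9  171.8  103.2   68.2] 755 [21.37371614 27.23245241 30.82260162 31.52736168]
bar 119 [50.61521442 65.1807689 ] [ 483.3 -224.2   58.7   15.5   56.5]
pics/chk1158.png
```

The height and the force both indicate it is on the floor. I press 0.5 mm more, open half way, then retreat.

Emit:
{"name": "step_arm", "arguments": {
  "plan": [
    {"x":0,"y":0,"z":0.02,"rx":0,"ry":0,"rz":0},
    {"x":0,"y":0,"z":0,"rx":0,"ry":0,"rz":0},
    {"x":0,"y":0,"z":0,"rx":0,"ry":0,"rz":0},
    {"x":0,"y":0,"z":0,"rx":0,"ry":0,"rz":0},
    {"x":0,"y":0,"z":0,"rx":0,"ry":0,"rz":0},
    {"x":0,"y":0,"z":0,"rx":0,"ry":0,"rz":0},
    {"x":0,"y":0,"z":0,"rx":0,"ry":0,"rz":0},
    {"x":0,"y":0,"z":0,"rx":0,"ry":0,"rz":0},
    {"x":0,"y":0,"z":0,"rx":0,"ry":0,"rz":0},
    {"x":0,"y":0,"z":0,"rx":0,"ry":0,"rz":0}
  ]
}}

```text
t: 12.52
eef_pos: [486.1, -216.4, 35.4]
tcp_rot: [3.141, 0.0, 1.191]
ft_force: [-1.6, 0.5, 7.6]
opening: 0.123
grip_force: 30.0
```

Emit:
{"name": "step_arm", "arguments": {
  "plan": [
    {"x":0,"y":0,"z":0,"rx":0,"ry":0,"rz":0},
    {"x":0,"y":0,"z":0,"rx":0,"ry":0,"rz":0},
    {"x":0,"y":0,"z":0,"rx":0,"ry":0,"rz":0},
    {"x":0,"y":0,"z":0,"rx":0,"ry":0,"rz":0},
    {"x":0,"y":0,"z":0,"rx":0,"ry":0,"rz":0},
    {"x":0,"y":0,"z":0,"rx":0,"ry":0,"rz":0},
    {"x":0,"y":0,"z":0,"rx":0,"ry":0,"rz":0},
    {"x":0,"y":0,"z":0,"rx":0,"ry":0,"rz":0},
    {"x":0,"y":0,"z":0,"rx":0,"ry":0,"rz":0},
    {"x":0,"y":0,"z":0,"rx":0,"ry":0,"rz":0}
  ],
  "jaw": 0
}}

```text
t: 13.35
eef_pos: [486.1, -216.4, 34.9]
tcp_rot: [3.142, -0.0, 1.191]
ft_force: [-0.0, -0.2, 0.1]
opening: 0.497
grip_force: 0.0
```

Emit:
{"name": "step_arm", "arguments": {
  "plan": [
    {"x":0,"y":0,"z":-0.2,"rx":0,"ry":0,"rz":0},
    {"x":0,"y":0,"z":-0.4,"rx":0,"ry":0,"rz":0},
    {"x":0,"y":0,"z":-0.7,"rx":0,"ry":0,"rz":0},
    {"x":0,"y":0,"z":-0.8,"rx":0,"ry":0,"rz":0},
    {"x":0,"y":0,"z":-0.8,"rx":0,"ry":0,"rz":0},
    {"x":0,"y":0,"z":-0.8,"rx":0,"ry":0,"rz":0},
    {"x":0,"y":0,"z":-0.8,"rx":0,"ry":0,"rz":0},
    {"x":0,"y":0,"z":-0.4,"rx":0,"ry":0,"rz":0},
    {"x":0,"y":0,"z":0,"rx":0,"ry":0,"rz":0},
    {"x":0,"y":0,"z":0,"rx":0,"ry":0,"rz":0}
  ]
}}

```text
t: 14.18
eef_pos: [486.0, -216.4, 157.6]
tcp_rot: [3.141, 0.0, 1.191]
ft_force: [0.1, 0.0, -0.5]
opening: 0.501
grip_force: 0.0
```

```bash
python3 chk.py; cp $(ls -t pics/chk*|head -1) pics/final.png
python3 - <<'E'
from h import *
c=read_camera("wrist");P=pts(c);save(c,"pics/wfin.png")
b=bar(c,P,(484,-219));print(rect(b),np.median(b,0)) if len(b)>5 else 0
m=rim(P,c["depth"]>0,(483,-219),23,34);print(np.percentile(m[:,2],[5,50,95]))
d=m[m[:,2]>27.5]; A=np.c_[d[:,:2]-d[:,:2].mean(0),np.ones(len(d))]; print("rim plane slope",np.linalg.lstsq(A,d[:,2],rcond=None)[0])
E
```

```text
14.1833 [ 486.01505866 -216.39225471  157.5965809 ] [3.14069117e+00 1.04956667e-04 1.19078886e+00] [ 0.13592285  0.04119092 -0.49694357] [-0.04299427  0.03847256  0.03476824]
scene [ 485.8 -220.6  170.8  103.9   68.1] 809 [21.31778271 26.33024725 30.01562583 30.79826607]
bar 95 [52.01142564 63.96901209] [ 481.6 -223.1   56.5    8.9   70.5]
side [ 484.8 -219.3  172.   103.6   68.3] 817 [21.24265885 27.104542   30.79176978 31.45996768]
bar 143 [51.06299407 65.17057775] [ 482.  -221.4   61.8   11.    68.2]
[ 484.3 -217.5   60.8    9.5   68.5] [ 485.3419428  -215.42801642   62.6931083 ]
[23.70675359 26.50500649 29.67670051]
rim plane slope [3.95258786e-04 1.60035328e-04 2.88437119e+01]
```

View pics/final.png

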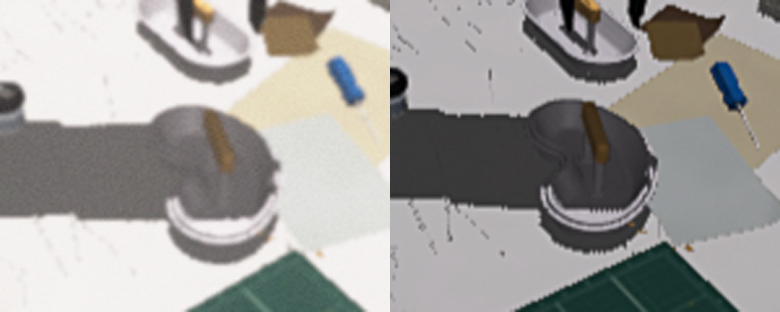

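View pics/wfin.png

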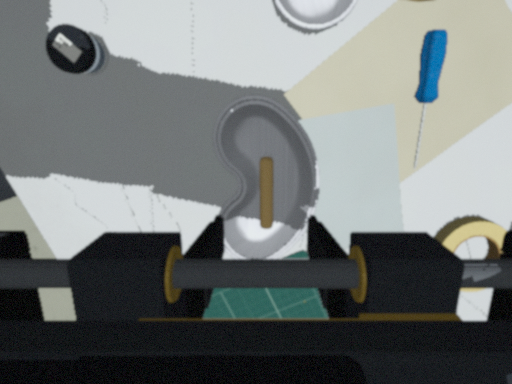

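The insert sits level inside the outer tray, with its bar at (266,192) and an even gap all round. The bar top at 62.7 mm matches the nested height of 63 mm, and the oval has not been touched.

```bash
python3 -c "
from cell import *
print(job_done())"
```

```text
the job is handed in; nothing more can be done
None
```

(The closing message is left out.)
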